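# Snap the denture brush onto its suction stand

## Task

Take the denture brush from the shelf, lifting it up over the front rail before you draw it forward, and slide its hollow handle down onto the stub of the suction stand, turned so that the hole faces the spring button. Push it fully home until the button pops out through the hole, and let go. Leave everything else standing where it is.

Things in the scene. Friction and masses are not known exactly. Their poses are not given: they have to be found in the camera images.
- brush_grip (a point): The denture brush: stubby, grey plastic, 105 mm tall, 50 to 100 g, upright on the shelf on the open end of its hollow square handle (30 x 30 x 80 mm), small bristled head (22 wide, 25 tall) on top. Point on the tube's axis 65 mm above the open end: grip here by two opposite flats. z up the tube; +x is the side of the hole and bristles, at first within 0.65 rad of world +x; +-y sides are plain.
- brush_mouth (a point): Centre of the denture brush's open lower end, 65 mm below brush_grip; same axes. Opening 23 x 23 mm, walls 3.5 mm, hollow for 62 mm up, solid above.
- brush_hole (a point): Point in the button hole in the +x wall of the denture brush's handle: 14.5 mm from the tube's axis along +x, 30 mm above the open end; same axes. The hole is rectangular, 11 mm wide, and spans 23 to 40.5 mm above the open end.
- stub_foot (a point): Suction stand, fixed to the counter between robot and shelf: round grey foot 90 dia x 22 mm tall, upright white square stub 20 x 20 x 50 mm tall (its top 10 mm a round taper, 20 to 12 dia). Point on the stub's axis at the top of the foot, where the tube's end rests when home (1.5 mm clearance each side). z up; +x is the side with the spring button, within 0.6 rad of world +x.
- button_seat (a point): Fixed point of the stand, on the stub's +x side 14.5 mm from its axis and 30 mm above stub_foot: brush_hole meets this point when the brush is fully home and faces the right way.
- spring_button (a joint): Steel spring button, 7 wide x 17 mm tall, its upper face sloping, sticking out 6 mm from the stub's +x side. Value in m: 0 fully out, grows when pushed in, at most 0.0065; spring 1.8 N to 4 N. A tube pushed straight down (about 3 to 6 N) cams it in; it springs out only when the hole faces it, when the tube is 5 to 2 mm from home. If the tube is turned to another side it stays in.
- rail_mid (a point): Middle of the top of the shelf's front rail, an 8 mm chrome bar along its robot side, its top 30 mm above the deck. Axes are the shelf's: y along the rail, +x into the shelf, z up. Shelf: low, white, fixed, 360 wide (y), 140 deep; end panels as high as the rail, back lip 14 mm. Three things stand in a row about 67 mm behind the rail, 115 mm apart, in any order, the denture brush among them.
- deck_mid (a point): Centre of the top of the shelf's deck, 45 mm above the counter and 62 mm behind the rail.
- shaving_brush: Bystander: a shaving brush with a round waisted plastic handle and pale bristle tuft, 36 dia x 100 tall, standing on the shelf; not to be disturbed; origin at the centre of its underside.
- cream_jar: Bystander: a squat round jar with a lid, 50 dia x 60 tall, standing on the shelf; not to be disturbed; origin at the centre of its underside.
- denture_case: Bystander: a closed teal denture case, 77 x 87 x 44 tall, on the counter to the robot's right; not to be disturbed; origin at the centre of its underside.
- trinket_dish: Bystander: a shallow white ceramic dish, 90 dia x 25 tall, on the counter to the robot's left; not to be disturbed; origin at the centre of its underside.
- hairbrush: Bystander: a chrome hairbrush, 230 long x 55 wide x 34 tall, lying on the counter far to the right; origin between its handle and its head; not to be disturbed.
- tumbler: Bystander: a white ceramic tumbler, 68 dia x 95 tall, on the counter far to the left; not to be disturbed; origin at the centre of its underside.

How it is judged:
By the outcome, as a careful person would: the job done as asked, in the order asked, and still so for the second after the job is handed in, with the robot touching nothing.
It also fails if it takes over 48 s, if anything falls off the work surface, if the arm or the gripper's body presses on something with over 40 N, if the wrist force passes 120 N, or if a joint passes its speed limit or range.

## Robot

A 6-joint arm with a two-finger parallel gripper is mounted at the origin on the work surface. World frame = base frame: x ahead of the robot, y to its left, z up, the work surface at z = 0. Lengths are in m, angles in rad, forces in N, time in s.
With the tool pointing down it reaches from about 0.35 to 0.775 m from the base axis. Payload 5.5 kg.
Tool frame: the origin (TCP) lies on the centre line of the jaws, within the pads' length; the fingertips stand 11 mm ahead of it and the grasp point (between the pads) lies 8 mm behind it (env.tip_extent is the distance from the TCP to the fingertips, in m); z points along the fingers, y is the line along which they close (so a half turn about z gives the same grasp; the last joint's range is limited). The gripper opens to 85 mm and grips with 20 to 120 N. Pads are 22 mm wide; open, the fingers measure 114 mm over their backs; the gripper's body (76 mm by 85 mm) begins 54 mm behind the grasp point. The pads swing forward as they close: fully open they stand 13 mm farther back than shut.
Start: joints at [1.007, 0.313, 0.046, 1.304, 0, 1.431], TCP at [0.236, 0.524, 0.242] pointing down, gripper open.
Joint ranges: [-2.76, 2.76], [-0.86, 1.69], [-1.03, 1.26], [-2.2, 2.34], [-1.47, 1.5], [-3.14, 3.14]. Speed limits (rad/s): [2.57, 2.57, 3.14, 3.14, 3.14, 3.14].

## Interface

Orientations are given as a unit quaternion [w, x, y, z].
In Python, from workcell import env gives the robot as it stands.
- The arm moves only by the shell command python3 -m jog 'ROWS' [FORCE]. ROWS is JSON, a list of rows, each a list of 5 numbers: the gripper's target within -1 to 1 (shut at 1, half-way at 0, fully open at -1), then the shift along the tool's x, y, z in m, then the turn about the tool's z in degrees. In form: [[fingers, tx, ty, tz, turn], ...]. A call has 1 to 5 rows; each row shifts and turns the commanded pose from where the row before left it, along the tool's axes as they then stand; what a row does not reach is not made up. A row lasts 1/12 s, in which the tool goes at most 41.7 mm and 7.16 degrees, less where a joint would pass 70% of its speed; a pose out of reach is approached as far as the arm can. A call is refused whole if a number of a shift passes 0.0417 or a number of a turn 7.16, either way. A call with a gripper value outside its range is refused whole. The fingers move at their own pace and stop on an object; FORCE is the grip in N (left out, the last holds). Time passes only in rows, so rows that do not move let the fingers close. It gives the time, the measured TCP pose, the force, the opening and the grip force at its end, in the units of the state.
- env.get_state(): the state, without advancing time (a new reading comes with each control period).
- env.read_camera(name): name is "scene" or "top" or "wrist"; returns a dict with "img" (420x560x3 uint8, red, green, blue), "fov_y" (degrees; the focal length in pixels is half the picture's height over the tangent of half this angle, whatever the lens; pixels are square), "cx", "cy" (the principal point, pixels), "T" (4x4, takes a point from camera to world coordinates). Camera axes: x right, y up, looking along -z (the intrinsics and any distortion apply to the point x, -y, -z); pixel columns grow to the right and rows downward; lengths in m; the calibration is good to about 2 mm. A picture is of the moment at which its call begins. There is no depth.
- env.hand_in(): hands the job in; it is judged then, once.
The state is a dict: "clock": time; "joint_pos": joint angles; "qvel": joint speeds; "tau": joint torques, N m; "tcp_pos": TCP position; "orientation": TCP orientation; "wrist_force": force on the tool from outside, world axes, zero at the start; "ft_torque": the same for the moment, N m; "finger_gap": finger opening in m; "grip_force": force on a finger pad.
Only numpy, scipy, OpenCV 4.12 (cv2) and the standard library are available. Lean on these libraries where they do the work, as an engineer would, in place of code of your own. Each camera call takes 0.05 s, during which the arm holds its last target. There are 200 camera calls.

## Working session

There is one attempt and no reset: what is moved stays moved. The work goes in short steps, Python scripts to look and compute and a shell command to move; the robot and the scene stay as the last step left them, time stands still between calls to the robot, and variables do not carry over. Pictures are saved under pics/ and viewed, at most 10 in all, crops included, and the job is handed in when it is done.

```bash
mkdir -p pics; cat > h.py <<'E'
import numpy as np, cv2
from workcell import env
def shot(name,fn,crop=None,scale=1):
    d=env.read_camera(name); np.savez('pics/'+fn+'.npz',**{k:v for k,v in d.items()})
    save(d,fn,crop,scale); return d
def save(d,fn,crop=None,scale=1):
    im=d['img'][:,:,::-1]
    if crop: im=im[crop[1]:crop[3],crop[0]:crop[2]]
    cv2.imwrite('pics/%s.png'%fn,cv2.resize(im,None,fx=scale,fy=scale,interpolation=cv2.INTER_CUBIC))
def load(fn): return dict(np.load('pics/'+fn+'.npz',allow_pickle=True))
def F(d): return 210/np.tan(np.radians(float(d['fov_y']))/2)
def ray(d,u,v):
    f=F(d); r=d['T'][:3,:3]@np.array([(u-d['cx'])/f,-(v-d['cy'])/f,-1]); return d['T'][:3,3],r
def atz(d,u,v,z):
    o,r=ray(d,u,v); return o+r*(z-o[2])/r[2]
def proj(d,p):
    q=d['T'][:3,:3].T@(np.array(p)-d['T'][:3,3]); f=F(d); return d['cx']+f*q[0]/-q[2], d['cy']+f*q[1]/q[2]
E
python3 - <<'E'
from h import *
for n in ['scene','top']:
    d=shot(n,n+'0',None,1.4); print(n,{k:v for k,v in d.items() if k not in('img','T')},d['T'].round(3).tolist())
print(env.get_state(), env.tip_extent)
E
```

```text
scene {'fov_y': 44.51896892367597, 'cx': 276.49305672504653, 'cy': 206.76848255095774} [[0.359, -0.773, 0.524, 1.27], [0.933, 0.293, -0.207, -0.291], [0.006, 0.563, 0.826, 1.204], [0.0, 0.0, 0.0, 1.0]]
top {'fov_y': 42.01488827671522, 'cx': 276.23358206562654, 'cy': 221.22980203366453} [[0.01, 0.98, -0.197, 0.187], [-1.0, 0.012, 0.006, -0.004], [0.008, 0.197, 0.98, 1.904], [0.0, 0.0, 0.0, 1.0]]
{'clock': 0.1, 'joint_pos': array([1.00739892e+00, 3.13920933e-01, 4.50992333e-02, 1.30359038e+00,
       5.87514863e-06, 1.43121613e+00]), 'qvel': array([-3.34335413e-06, -6.23275210e-04,  4.08599728e-03,  1.07663409e-03,
       -1.61243376e-03, -1.75137273e-03]), 'tau': array([ 3.07917835e-03, -4.81725919e+01,  2.99244136e+01,  1.27585113e-02,
       -9.72041289e-05, -1.13309895e-05]), 'tcp_pos': array([0.23622975, 0.52376186, 0.24150322]), 'orientation': array([-2.80906437e-04,  2.10326128e-01,  9.77630946e-01, -7.57472050e-04]), 'wrist_force': array([-0.31244427,  0.18341658, -0.56369222]), 'ft_torque': array([-0.00657108,  0.00395134, -0.00635111]), 'grip_force': 0.0, 'finger_gap': 0.08526003664090816} 0.011
```

View pics/scene0.png

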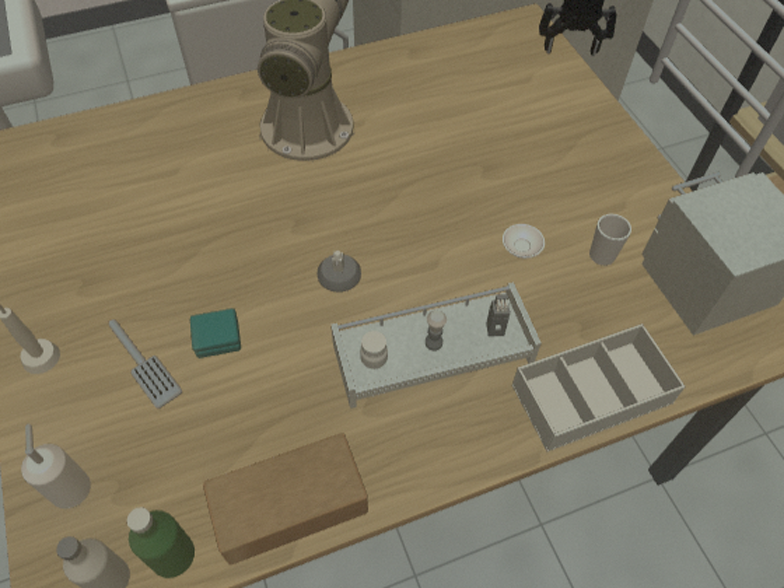

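View pics/top0.png

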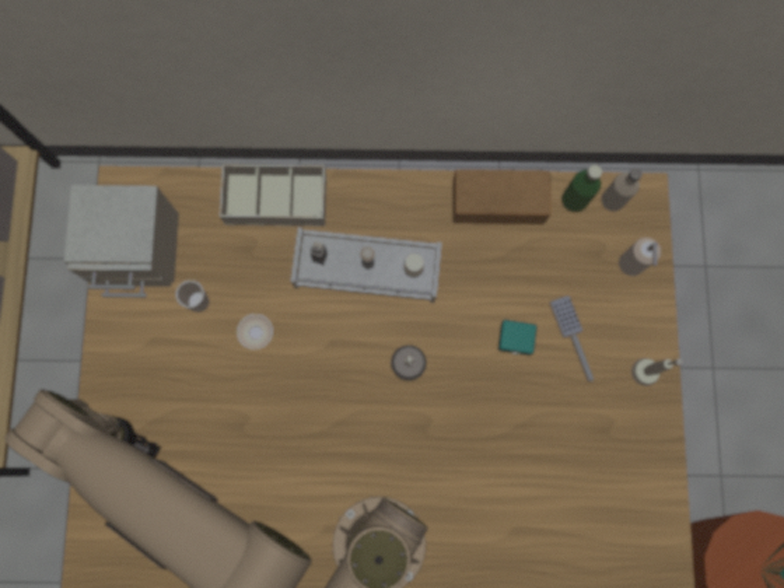

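The scene view shows the denture brush at the left end of the shelf (dark grey, scene (498,318), top (319,250)). The stand is at scene (340,272), top (409,362). I'll enlarge both.

```bash
python3 - <<'E'
from h import *
ds=load('scene0')['img'][:,:,::-1]; dt=load('top0')['img'][:,:,::-1]
r=lambda im,x,y:cv2.resize(im[y:y+50,x:x+66],(400,300),interpolation=cv2.INTER_CUBIC)
a=np.hstack([r(ds,325,195),r(ds,210,165)]);b=np.hstack([r(dt,200,155),r(dt,260,235)])
cv2.imwrite('pics/crops.png',np.vstack([a,b]))
E
```

```text
(no output)
```

View pics/crops.png

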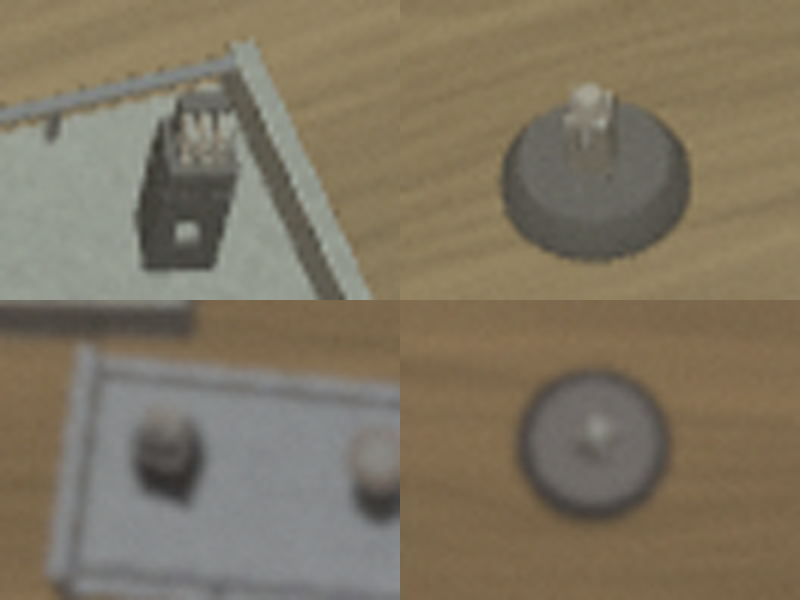

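```bash
python3 - <<'E'
from h import *
s=load('scene0');t=load('top0')
P=lambda d,x,y,ox,oy,z: atz(d,ox+x/6.06,oy+y/6,z)
a=P(s,142,269,325,195,.045);b=P(s,213,269,325,195,.045);e=b-a
yaw=np.arctan2(-e[0],e[1]);n=np.array([np.cos(yaw),np.sin(yaw),0])
print('edge',a,b,np.linalg.norm(e),'yaw',yaw,'c',(a+b)/2-n*.015)
h=P(s,187,233,325,195,.045+.032);print('hole',h,'axis',h-n*.015)
print('topdown brush top', P(t,165,130,200,155,.15))
print('foot', P(t,194,143,260,235,.015), P(s,195,170,210,165,.014))
print('rail/panel corner', P(s,243,45,325,195,.075), P(s,0,118,325,195,.075))
print('stub tip', P(t,199,125,260,235,.072),P(s,187,88,210,165,.072))
# rail left segment
E
```

```text
edge [0.70001573 0.13766061 0.045     ] [0.71095225 0.16640409 0.045     ] 0.030753779398511476 yaw -0.36357275775896464 c [0.6914645  0.15736658 0.045     ]
hole [0.70635913 0.15140993 0.077     ] axis [0.69233965 0.15674417 0.077     ]
topdown brush top [0.68761651 0.15097161 0.15      ]
foot [ 0.43295603 -0.07047528  0.015     ] [ 0.43732455 -0.06822714  0.014     ]
rail/panel corner [0.62560546 0.21862329 0.075     ] [0.62310552 0.10204409 0.075     ]
stub tip [ 0.43574153 -0.07119478  0.072     ] [ 0.43245738 -0.06740902  0.072     ]
```

```bash
for i in 1; do python3 -m jog '[[-1,-0.02,-0.0052,0,0],[-1,-0.0377,-0.0099,0,0],[-1,-0.0377,-0.0099,0,0],[-1,-0.0377,-0.0099,0,0],[-1,-0.0377,-0.0099,0,0]]'; done; python3 -m jog '[[-1,-0.0377,-0.0099,0,0],[-1,-0.0377,-0.0099,0,0],[-1,-0.0377,-0.0099,0,0],[-1,-0.0377,-0.0099,0,0],[-1,-0.0377,-0.0099,0,0]]'; python3 -m jog '[[-1,-0.0377,-0.0099,0,0],[-1,-0.0377,-0.0099,0,0],[-1,-0.0377,-0.0099,0,0],[-1,-0.0377,-0.0099,0,0],[-1,-0.02,-0.0052,0,-3.4]]'; python3 -m jog '[[-1,0,0,0,0],[-1,0,0,0,0]]'
cat >> h.py <<'E'
def go(p,yawy=None):
    """tool shifts to reach world TCP p, and turn (deg) to bring tool y to world angle yawy"""
    from scipy.spatial.transform import Rotation as R
    s=env.get_state();q=s['orientation'];M=R.from_quat([*q[1:],q[0]]).as_matrix()
    print('tcp',s['tcp_pos'].round(4),'yang',round(float(np.arctan2(M[1,1],M[0,1])),4),'tilt',M[:,2].round(4),'F',s['wrist_force'].round(2),'gap',round(s['finger_gap'],4),'t',round(s['clock'],2),'j',s['joint_pos'].round(2))
    print('shift',(M.T@(np.array(p)-s['tcp_pos'])).round(4), 'turn', None if yawy is None else -np.degrees(yawy-np.arctan2(M[1,1],M[0,1])))
E
python3 - <<'E'
from h import *
go([.691,.156,.102],1.207)
d=shot('wrist','w1',None,1.4);print(d['T'].round(3).tolist(),F(d))
E
```

```text
clock: 0.52
tcp_pos: [0.3744, 0.4118, 0.2419]
orientation: [-0.0, 0.21, 0.978, -0.0]
wrist_force: [-0.4, -0.4, 0.4]
finger_gap: 0.0855
grip_force: 0.0
clock: 0.93
tcp_pos: [0.5262, 0.2889, 0.2419]
orientation: [-0.0, 0.21, 0.978, -0.0]
wrist_force: [0.9, 0.1, 0.3]
finger_gap: 0.0854
grip_force: 0.0
clock: 1.35
tcp_pos: [0.6652, 0.1759, 0.2409]
orientation: [-0.0, 0.183, 0.983, -0.001]
wrist_force: [-0.8, -0.1, -0.7]
finger_gap: 0.0856
grip_force: 0.0
clock: 1.52
tcp_pos: [0.6629, 0.1781, 0.2408]
orientation: [-0.001, 0.183, 0.983, -0.0]
wrist_force: [-0.6, 0.6, -0.2]
finger_gap: 0.0852
grip_force: 0.0
tcp [0.6629 0.1781 0.2408] yang 1.2034 tilt [-0.0022  0.     -1.    ] F [-0.57  0.6  -0.15] gap 0.0852 t 1.52 j [0.15 0.55 0.4  1.42 0.   0.51]
shift [-0.0344 -0.0104  0.1387] turn -0.2041110202442013
[[0.36, -0.901, -0.241, 0.601], [0.933, 0.348, 0.094, 0.202], [-0.001, -0.259, 0.966, 0.373], [0.0, 0.0, 0.0, 1.0]] 340.81932350739953
```

View pics/w1.png

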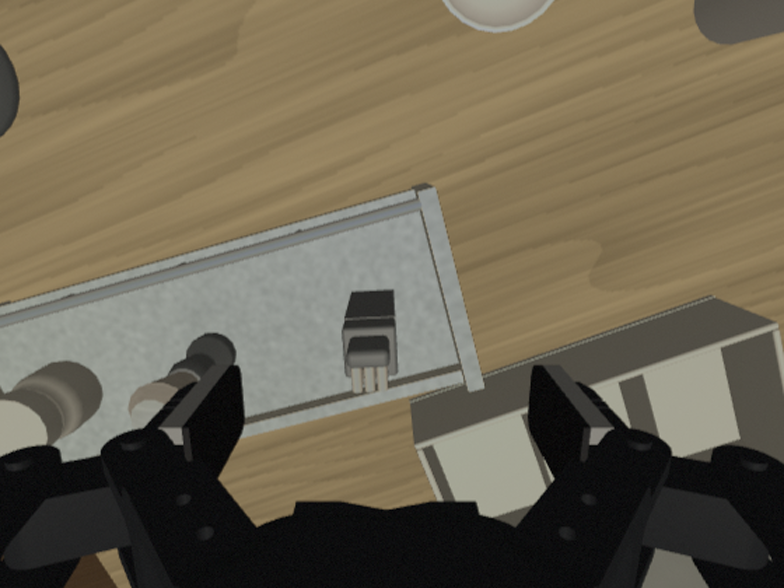

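The wrist view shows the brush with its robot-side face. The lower edge is (351,292)-(394,290), the upper edge (344,320)-(396,319), and the bristles face away from the robot.

```bash
python3 - <<'E'
from h import *
d=load('w1')
for (a,b,z) in [((351,292),(394,290),.045),((344,320),(396,319),.125)]:
    A=atz(d,a[0]/1.4,a[1]/1.4,z);B=atz(d,b[0]/1.4,b[1]/1.4,z);e=B-A;y=np.arctan2(-e[0],e[1]);n=np.array([np.cos(y),np.sin(y),0])
    print(A,B,np.linalg.norm(e),y,(A+B)/2+.015*n)
print([atz(d,u/1.4,v/1.4,.075) for u,v in((300,234),(30,302))])
E
```

```text
[0.6737907  0.14706742 0.045     ] [0.68341501 0.17611017 0.045     ] 0.03059588958603002 -0.319995535296662 [0.69284141 0.15687036 0.045     ]
[0.66932039 0.15085987 0.125     ] [0.67899664 0.1775503  0.125     ] 0.028390293910493688 -0.3477991644732353 [0.68826039 0.15909264 0.125     ]
[array([0.62088115, 0.13647545, 0.075     ]), array([ 0.59831566, -0.04508657,  0.075     ])]
```

```bash
python3 -m jog '[[-1,-0.0166,-0.0046,0,-0.65],[-1,-0.0166,-0.0047,0,-0.65],[-1,0,0,0.03,0],[-1,0,0,0.03,0],[-1,0,0,0.03,0]]' 40; python3 -m jog '[[-1,0,0,0.02,0],[-1,0,0,0.02,0],[-1,0,0,0.009,0],[-1,0,0,0,0],[-1,0,0,0,0]]'
python3 -c "
from h import *
go([.691,.158,.102],1.226)"
```

```text
clock: 1.98
tcp_pos: [0.6897, 0.1605, 0.1523]
orientation: [0.001, 0.169, 0.986, 0.0]
wrist_force: [0.6, -0.1, -0.4]
finger_gap: 0.085
grip_force: 0.0
clock: 2.4
tcp_pos: [0.6896, 0.16, 0.1038]
orientation: [-0.0, 0.169, 0.986, 0.0]
wrist_force: [0.8, -0.5, 0.4]
finger_gap: 0.0855
grip_force: 0.0
tcp [0.6896 0.16   0.1038] yang 1.2302 tilt [-4.e-04  1.e-04 -1.e+00] F [ 0.83 -0.54  0.39] gap 0.0855 t 2.4 j [0.11 0.63 0.21 1.15 0.   0.46]
shift [-0.002  -0.0015  0.0018] turn 0.2399444432727536
```

Good. Close slowly and watch the force.

```bash
python3 -m jog '[[-0.5,-0.0015,-0.0015,0.0015,0],[0,0,0,0,0],[0.2,0,0,0,0],[0.3,0,0,0,0],[0.4,0,0,0,0]]' 40; python3 -m jog '[[0.6,0,0,0,0],[0.8,0,0,0,0],[1,0,0,0,0],[1,0,0,0,0],[1,0,0,0,0]]';python3 -m jog '[[1,0,0,0,0],[1,0,0,0,0]]'
```

```text
clock: 2.82
tcp_pos: [0.6918, 0.1571, 0.1029]
orientation: [0.001, 0.17, 0.985, 0.0]
wrist_force: [0.0, -0.7, -0.2]
finger_gap: 0.0297
grip_force: 39.3
clock: 3.23
tcp_pos: [0.6919, 0.1571, 0.1028]
orientation: [0.001, 0.17, 0.985, 0.0]
wrist_force: [0.1, -0.9, 6.0]
finger_gap: 0.0298
grip_force: 40.0
clock: 3.4
tcp_pos: [0.6918, 0.1571, 0.1028]
orientation: [0.001, 0.17, 0.985, 0.0]
wrist_force: [0.8, -0.5, 5.9]
finger_gap: 0.0297
grip_force: 39.9
```

```bash
python3 -m jog '[[1,0,0,-0.008,0],[1,0,0,-0.02,0],[1,0,0,-0.025,0],[1,0,0,-0.025,0],[1,0,0,-0.012,0]]' 40; python3 -m jog '[[1,0.015,-0.005,0,0],[1,0.03,-0.0105,0,0],[1,0.03,-0.0105,0,0],[1,0.03,-0.0105,0,0],[1,0.03,-0.0105,0,0]]'; python3 -m jog '[[1,-0.0109,-0.0306,0,0],[1,-0.0109,-0.0306,0,0],[1,-0.0109,-0.0306,0,0],[1,-0.0109,-0.0306,0,0],[1,-0.0109,-0.0306,0,0]]';python3 -m jog '[[1,-0.0109,-0.0306,0,0],[1,-0.0109,-0.0306,0,0],[1,0,0,0,0],[1,0,0,0,0]]'
python3 - <<'E'
from h import *
go([.435,-.069,.16])
d=shot('wrist','w2',None,1.4)
E
```

```text
clock: 3.82
tcp_pos: [0.6919, 0.1572, 0.1951]
orientation: [0.001, 0.17, 0.985, 0.0]
wrist_force: [0.5, 0.0, -0.2]
finger_gap: 0.0297
grip_force: 39.3
clock: 4.23
tcp_pos: [0.5462, 0.1579, 0.1913]
orientation: [-0.001, 0.17, 0.985, -0.0]
wrist_force: [0.4, 0.3, -0.6]
finger_gap: 0.0295
grip_force: 39.4
clock: 4.65
tcp_pos: [0.5476, -0.0054, 0.1918]
orientation: [-0.0, 0.17, 0.985, 0.0]
wrist_force: [1.2, -0.5, -1.0]
finger_gap: 0.0298
grip_force: 39.4
clock: 4.98
tcp_pos: [0.5479, -0.0709, 0.1915]
orientation: [-0.001, 0.172, 0.985, 0.0]
wrist_force: [-0.4, 0.6, -0.8]
finger_gap: 0.0295
grip_force: 39.6
tcp [ 0.5479 -0.0709  0.1915] yang 1.2254 tilt [-1.e-03  6.e-04 -1.e+00] F [-0.41  0.58 -0.84] gap 0.0295 t 4.98 j [-0.27  0.29 -0.11  1.17  0.    0.07]
shift [ 0.1069 -0.0364  0.0316] turn None
```

View pics/w2.png

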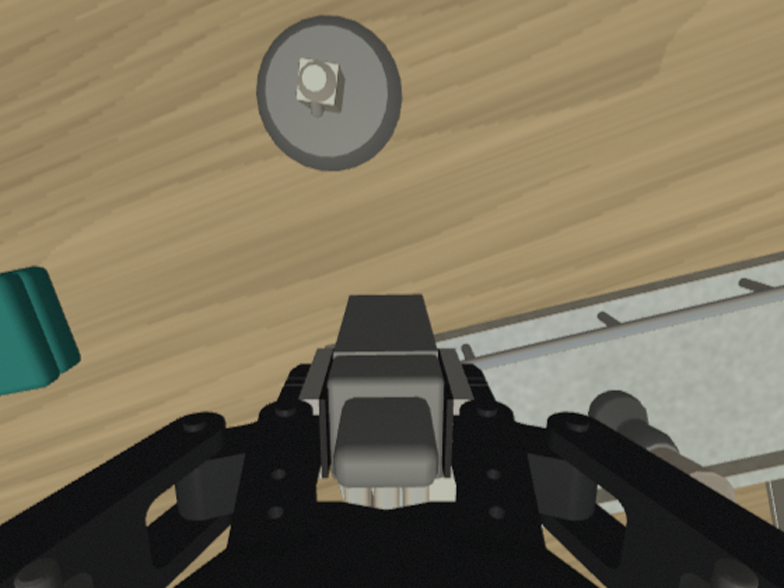

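The brush is held straight, and its robot-side bottom edge is at (349,296)-(423,295). The stand's stub top is near (316,80), with the button at (317,108). I'll enlarge this.

```bash
python3 - <<'E'
from h import *
d=load('w2'); save(d,'w2c',(175,5,295,125),5)
E
```

```text
(no output)
```

View pics/w2c.png

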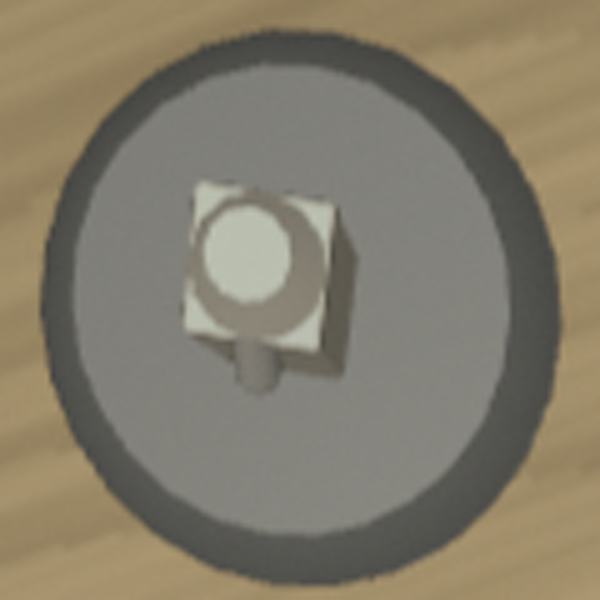

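The stub shoulder corners in the crop are (197,182), (338,205), (322,352) and (185,333). The tip disc is at (247,253), and the button is at the bottom, around (258,370).

```bash
python3 - <<'E'
from h import *
d=load('w2');g=lambda x,y,z:atz(d,175+x/5,5+y/5,z)
C=[g(x,y,.062) for x,y in((197,182),(338,205),(322,352),(185,333))]
c=sum(C)/4;print('centre',c,'tip',g(247,253,.072))
print([round(float(np.linalg.norm(C[i]-C[(i+1)%4])),4) for i in range(4)])
for a,b in((0,3),(1,2)): e=C[b]-C[a];print('x dir',np.arctan2(e[1],e[0]))
for a,b in((3,2),(0,1)): e=C[b]-C[a];print('from y',np.arctan2(-e[0],e[1]))
print('button',g(258,385,.05))
# brush in same picture
z=.1915-.058
A=atz(d,349/1.4,296/1.4,z);B=atz(d,423/1.4,295/1.4,z);e=B-A;y=np.arctan2(-e[0],e[1]);n=np.array([np.cos(y),np.sin(y),0]);print('mouth',np.linalg.norm(e),y,(A+B)/2+.015*n)
go([0,0,0])
E
```

```text
centre [ 0.43617921 -0.06731338  0.062     ] tip [ 0.43558968 -0.067592    0.072     ]
[0.0199, 0.0196, 0.0197, 0.02]
x dir -0.4788407859044148
x dir -0.48886982139176416
from y -0.47582068691417095
from y -0.49525390701548305
button [ 0.44886038 -0.074598    0.05      ]
mouth 0.03054609278369937 -0.33228240206400705 [ 0.54899045 -0.07118273  0.1335    ]
tcp [ 0.5479 -0.0697  0.1915] yang 1.2273 tilt [-1.e-03  9.e-04 -1.e+00] F [-0.31  0.11 -0.93] gap 0.0292 t 5.03 j [-0.27  0.29 -0.11  1.17  0.    0.07]
shift [ 0.5391 -0.119   0.1922] turn None
```

```bash
python3 -m jog '[[1,0,0,0,4.05],[1,0,0,0,4.05],[1,0,0,0,0],[1,0.0203,-0.0099,0,0],[1,0.0203,-0.0099,0,0]]' 40; python3 -m jog '[[1,0.0203,-0.0099,0,0],[1,0.0203,-0.0099,0,0],[1,0.0203,-0.0099,0,0],[1,0,0,0.02,0],[1,0,0,0.02,0]]';python3 -m jog '[[1,0,0,0.01,0],[1,0,0,0,0],[1,0,0,0,0]]'
python3 - <<'E'
from h import *
go([.435,-.0665,.1365],1.0858)
s=shot('scene','s2'); save(s,'s2c',(195,130,275,210),7)
w=shot('wrist','w3')
a=cv2.imread('pics/s2c.png'); b=cv2.resize(w['img'][190:290,190:330,::-1],(int(560*1.4/3*1.0)*1,187))
cv2.imwrite('pics/s2c.png',a)
E
```

```text
clock: 5.45
tcp_pos: [0.5032, -0.0668, 0.1913]
orientation: [-0.0, 0.237, 0.971, 0.0]
wrist_force: [-0.0, -0.5, -1.4]
finger_gap: 0.03
grip_force: 39.7
clock: 5.87
tcp_pos: [0.4354, -0.0651, 0.1527]
orientation: [0.002, 0.237, 0.971, 0.0]
wrist_force: [1.1, -0.9, -1.4]
finger_gap: 0.0296
grip_force: 39.7
clock: 6.12
tcp_pos: [0.435, -0.065, 0.1416]
orientation: [-0.001, 0.238, 0.971, 0.0]
wrist_force: [-0.1, 1.0, -0.8]
finger_gap: 0.0296
grip_force: 39.7
tcp [ 0.435  -0.065   0.1416] yang 1.0903 tilt [-1.2e-03  7.0e-04 -1.0e+00] F [-0.12  0.98 -0.77] gap 0.0296 t 6.12 j [-0.33  0.12 -0.46  0.99  0.    0.15]
shift [-0.0007 -0.0013  0.0051] turn 0.2597916716848141
```

View pics/s2c.png

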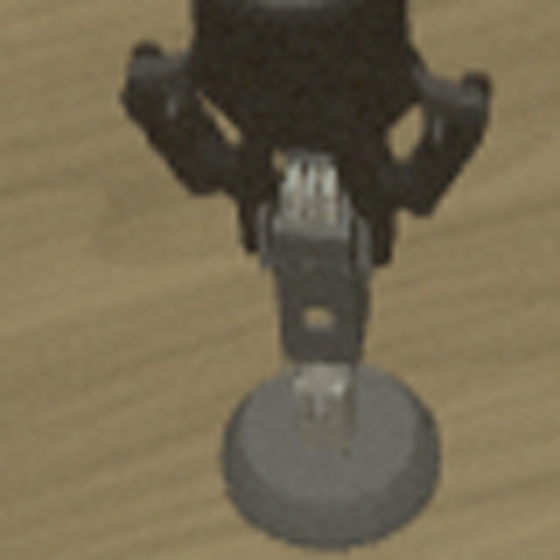

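The scene crop shows the tube above the stub, centred, with the hole facing the camera on the button's side. Next is a gentle descent.

```bash
python3 -m jog '[[1,-0.0007,-0.0013,0.005,0.2],[1,0,0,0.005,0],[1,0,0,0.003,0],[1,0,0,0.003,0],[1,0,0,0,0]]' 40; python3 -m jog '[[1,0,0,0.003,0],[1,0,0,0.003,0],[1,0,0,0.003,0],[1,0,0,0,0]]';python3 -m jog '[[1,0,0,0.002,0],[1,0,0,0.002,0],[1,0,0,0,0]]'
python3 -c "
from h import *
go([.435,-.0665,.0798],1.0858)"
```

```text
clock: 6.63
tcp_pos: [0.435, -0.0673, 0.125]
orientation: [-0.001, 0.241, 0.971, 0.0]
wrist_force: [-0.3, 1.0, -0.5]
finger_gap: 0.0294
grip_force: 39.7
clock: 6.97
tcp_pos: [0.4354, -0.0675, 0.1163]
orientation: [-0.0, 0.241, 0.971, 0.0]
wrist_force: [-0.0, 0.6, -0.6]
finger_gap: 0.0294
grip_force: 39.7
clock: 7.22
tcp_pos: [0.4362, -0.0678, 0.1129]
orientation: [0.001, 0.241, 0.971, -0.0]
wrist_force: [1.2, -0.1, -0.6]
finger_gap: 0.0295
grip_force: 39.7
tcp [ 0.4362 -0.0678  0.1129] yang 1.0841 tilt [ 1.4e-03 -6.0e-04 -1.0e+00] F [ 1.25 -0.13 -0.58] gap 0.0295 t 7.22 j [-0.34  0.14 -0.51  0.92 -0.    0.15]
shift [0.0017 0.0006 0.0331] turn -0.09537793859912491
```

```bash
python3 -m jog '[[1,0,0,0.003,0],[1,0,0,0.003,0],[1,0,0,0,0]]' 50; python3 -m jog '[[1,0,0,0.003,0],[1,0,0,0.003,0],[1,0,0,0,0]]';python3 -m jog '[[1,0,0,0.003,0],[1,0,0,0.003,0],[1,0,0,0,0]]'
```

```text
clock: 7.47
tcp_pos: [0.4357, -0.0676, 0.1063]
orientation: [0.0, 0.241, 0.971, -0.0]
wrist_force: [2.2, -1.9, -2.1]
finger_gap: 0.0294
grip_force: 51.2
clock: 7.72
tcp_pos: [0.4353, -0.0674, 0.1001]
orientation: [-0.0, 0.241, 0.971, 0.0]
wrist_force: [3.4, -1.5, -2.4]
finger_gap: 0.0296
grip_force: 51.2
clock: 7.97
tcp_pos: [0.4351, -0.0674, 0.0941]
orientation: [-0.0, 0.241, 0.971, 0.0]
wrist_force: [3.1, -2.3, -1.1]
finger_gap: 0.0297
grip_force: 51.2
```

The button is being cammed in, shown by a sideways push of about 4 N along the tube's +x. I'll continue to home.

```bash
python3 -m jog '[[1,0,0,0.003,0],[1,0,0,0.003,0],[1,0,0,0,0]]' 50; python3 -m jog '[[1,0,0,0.002,0],[1,0,0,0.002,0],[1,0,0,0,0]]';python3 -m jog '[[1,0,0,0.002,0],[1,0,0,0,0]]';python3 -m jog '[[1,0,0,0.002,0],[1,0,0,0,0]]'
```

```text
clock: 8.22
tcp_pos: [0.4351, -0.0673, 0.0881]
orientation: [-0.0, 0.241, 0.971, 0.0]
wrist_force: [3.0, -1.5, -1.9]
finger_gap: 0.0296
grip_force: 51.2
clock: 8.47
tcp_pos: [0.4351, -0.0673, 0.0843]
orientation: [-0.0, 0.241, 0.971, 0.0]
wrist_force: [2.2, -0.6, -2.7]
finger_gap: 0.0295
grip_force: 51.1
clock: 8.63
tcp_pos: [0.4342, -0.0669, 0.0821]
orientation: [-0.001, 0.241, 0.971, 0.0]
wrist_force: [2.1, -0.2, -1.6]
finger_gap: 0.0295
grip_force: 51.1
clock: 8.8
tcp_pos: [0.4343, -0.067, 0.0801]
orientation: [-0.001, 0.241, 0.971, 0.0]
wrist_force: [-0.6, 0.2, -0.7]
finger_gap: 0.029
grip_force: 51.2
```

Sideways force is gone, so the button has popped out. Now I'll press until the tube seats.

```bash
python3 -m jog '[[1,0,0,0.0015,0],[1,0,0,0,0]]';python3 -m jog '[[1,0,0,0.001,0],[1,0,0,0,0]]'
```

```text
clock: 8.97
tcp_pos: [0.4347, -0.0671, 0.0798]
orientation: [-0.001, 0.241, 0.971, 0.0]
wrist_force: [-3.1, 0.3, 6.9]
finger_gap: 0.0293
grip_force: 52.3
clock: 9.13
tcp_pos: [0.4348, -0.0672, 0.0797]
orientation: [-0.0, 0.241, 0.971, 0.0]
wrist_force: [-6.3, 2.6, 17.9]
finger_gap: 0.0291
grip_force: 53.6
```

Seated, with the stop at the expected height. Release and retreat.

```bash
python3 -m jog '[[1,0,0,-0.0008,0],[0.2,0,0,0,0],[-0.2,0,0,0,0],[-0.4,0,0,0,0],[-0.4,0,0,0,0]]' 20;python3 -m jog '[[-0.6,0,0,-0.005,0],[-0.6,0,0,-0.02,0],[-0.6,0,0,-0.03,0],[-0.6,0,0,-0.035,0],[-0.6,0,0,-0.035,0]]'
python3 -m jog '[[-0.6,0.02,0,-0.02,0],[-0.6,0.03,0,0,0],[-0.6,0.03,0,0,0],[-0.6,0,0,0,0],[-0.6,0,0,0,0]]'
python3 - <<'E'
from h import *
s=shot('scene','s3'); a=cv2.resize(s['img'][145:225,205:285,::-1],(500,500),interpolation=cv2.INTER_CUBIC)
b=cv2.resize(s['img'][190:290,200:400,::-1],(500,250))[:,:300]
b=cv2.resize(s['img'][:,:,::-1],(300,225))
cv2.imwrite('pics/s3c.png',np.hstack([a,np.vstack([b,np.zeros((275,300,3),np.uint8)])]))
d=load('scene0')['img'].astype(int)
df=np.abs(s['img'].astype(int)-d).sum(2)
for n,(x,y) in dict(jar=(267,250),shav=(311,236),case=(154,238),hair=(105,262),dish=(374,172),tumbler=(434,171)).items(): print(n,df[y-12:y+12,x-12:x+12].mean().round(1))
E
```

```text
clock: 9.55
tcp_pos: [0.4354, -0.0674, 0.0788]
orientation: [-0.0, 0.241, 0.971, 0.0]
wrist_force: [0.1, -0.8, -0.1]
finger_gap: 0.0599
grip_force: 0.0
clock: 9.97
tcp_pos: [0.4347, -0.0672, 0.2053]
orientation: [-0.001, 0.241, 0.971, 0.0]
wrist_force: [0.8, -0.0, 0.9]
finger_gap: 0.0687
grip_force: 0.0
clock: 10.38
tcp_pos: [0.3639, -0.0295, 0.2246]
orientation: [0.0, 0.241, 0.971, 0.0]
wrist_force: [0.6, -0.3, 0.2]
finger_gap: 0.0682
grip_force: 0.0
jar 6.3
shav 7.0
case 7.4
hair 6.7
dish 6.6
tumbler 6.5
```

View pics/s3c.png

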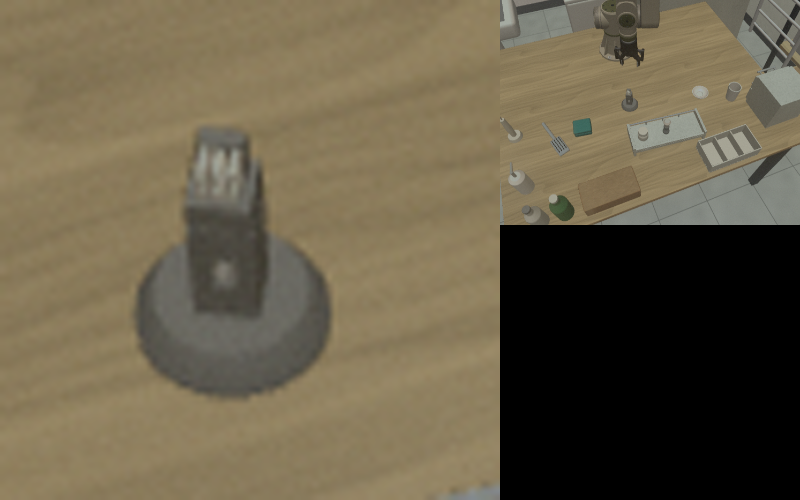

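The brush stands upright on the foot with the bright button showing in its hole at (222,272). The other objects match the first picture, so I'm handing in.

```bash
python3 -c "
from workcell import env
print(env.hand_in())"
```

```text
the job is handed in; nothing more can be done
None
```

The denture brush was lifted over the rail and pushed home on the stub until it seated, with the button showing in its hole; I let go, the last picture shows nothing else moved, and the job was handed in at about 10.4 s.

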